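# Pack the setting blocks off the turntable into their tray

## Robot

A 6-joint arm with a two-finger parallel gripper is mounted at the origin on the work surface. World frame = base frame: x ahead of the robot, y to its left, z up, the work surface at z = 0. Lengths are in mm, angles in rad, forces in N, time in s.
With the tool pointing down it reaches from about 350 to 975 mm from the base axis. Payload 7.1 kg.
Tool frame: the origin (TCP) lies at the very end of the fingers, on their centre line; the grasp point (between the pads) lies 19 mm behind it (ctrl.grip_point_offset is the distance from the TCP to the grasp point, in mm); z points along the fingers, y is the direction in which the jaws open and shut (so a half turn about z gives the same grasp; the last joint's range is limited). The gripper opens to 88 mm and grips with 3 to 60 N. Pads are 20 mm wide; open, the fingers measure 115 mm over their backs; the gripper's body (75 mm by 178 mm) begins 61 mm behind the grasp point.
Start: joints at [1.262, 0.423, 1.63, -0, 1.089, -0.019], TCP at [178.569, 598.931, 222.675] pointing down, gripper open.
Joint ranges: [-3, 3], [-0.9, 2.11], [0.09, 2.58], [-1.31, 4.45], [0.11, 2.69], [-2.54, 2.54]. Speed limits (rad/s): [2.39, 2.39, 3.01, 3.14, 3.14, 3.14].

## Interface

Orientations are given as a rotation vector (axis times angle).
In Python, from workcell import ctrl gives the robot as it stands.
- The arm moves only by the tool move_arm, never from a script. Its argument "increments" is one flat list of numbers, 5 for each row, row after row: the closure in counts, from 0 (fully open) to 255 (shut), then the shift along the tool's x, y, z in mm, then the turn about the tool's z in degrees. In form: [grip, dx, dy, dz, yaw, grip, dx, dy, dz, yaw, ...]. A call has 1 to 12 rows; each row is the pose to reach, as a shift and turn from the pose measured when the call began, along the tool's axes at that moment; what a row does not reach only later rows make up. A row lasts 1/8 s, in which the tool goes at most 62.5 mm and 10.7 degrees, less where a joint would pass 70% of its speed; a pose out of reach is approached as far as the arm can. A call with a gripper value outside its range is refused whole. The fingers move at their own pace and stop on an object; the grip force is fixed at half the most. Time passes only in rows, so rows that repeat a pose let the fingers close. It gives the time, the measured TCP pose, the force and the opening at its end, in the units of the state.
- ctrl.get_obs(): the state, without advancing time (a new reading comes with each control period).
- ctrl.get_image(name): name is "side" or "top"; returns a dict with "frame" (480x640x3 uint8, red, green, blue), "vertical_fov" (degrees; the focal length in pixels is half the picture's height over the tangent of half this angle, whatever the lens; pixels are square), "cx", "cy" (the principal point, pixels), "distortion" ([k1, k2, p1, p2, k3] as OpenCV has them; the pictures are not rectified), "pose" (4x4, takes a point from camera to world coordinates). Camera axes: x right, y down, z forward; pixel columns grow to the right and rows downward; lengths in mm; the calibration is good to about 2 mm. A picture is of the moment at which its call begins. There is no depth.
- ctrl.close_job(): hands the job in, once; it reports no verdict.
The state is a dict: "t": time; "qpos": joint angles; "qvel": joint speeds; "joint_torque": joint torques, N m; "ee_pos": TCP position; "orientation": TCP orientation; "ft_force": force on the tool from outside, world axes, zero at the start; "moment": the same for the moment, N m; "width": finger opening in mm.
Only numpy, scipy, OpenCV 4.12 (cv2) and the standard library are available. Lean on these libraries where they do the work, as an engineer would, in place of code of your own. Each camera call takes 0.05 s, during which the arm holds its last target.

## Task

The bias test is over: put the aluminium setting blocks away. Move the boxwood keeper in the oak tray out of the way, lift every block off the free-spinning turntable, and pack them lengthwise, right way up, in a single row in the tray, the longest against the tall end stop and the rest in order of falling length, each butted tight against its neighbour with no gap; then close the row with the keeper, lengthwise in the tray and butted against the last block. Leave the bowls, the brass ball and the bias template where they are.

Things in the scene. Friction and masses are not known exactly. Their poses are not given: they have to be found in the camera images.
- turntable: round rubber-topped plywood turntable, 300 mm across, on a smaller foot; spins freely on its upright axis with hardly any friction and turns when pushed. Origin on the axis at bench level; its top face is 32 mm above the bench.
- tray: long shallow oak packing tray, fixed to the bench: one straight channel along its own y axis, 36 mm wide and 310 mm long inside, floor 6 mm above the bench, side walls 6 mm thick rising only 8 mm above that floor. Its -y end is closed by a taller dark wooden end stop, 12 mm thick and 26 mm above the floor; its +y end by a low 8 mm lip. Origin under the channel's centre at bench level.
- tray_stop (a point): the point on the tray's channel floor, on the channel's centre line, at the inner face of the tall end stop; axes as the tray's: y points along the channel away from the stop, x across it, z up
- block1: plain aluminium setting block with a fine dark line along its top, 64 mm long (own x) x 30 mm wide (own y) x 46 mm high (longest of the set of five; may be absent). Origin at the centre of its underside. About 238 g.
- block2: plain aluminium setting block with a fine dark line along its top, 56 mm long (own x) x 30 mm wide (own y) x 42 mm high (second longest of the set of five; may be absent). Origin at the centre of its underside. About 191 g.
- block3: plain aluminium setting block with a fine dark line along its top, 48 mm long (own x) x 30 mm wide (own y) x 38 mm high (middle of the set of five; may be absent). Origin at the centre of its underside. About 148 g.
- block4: plain aluminium setting block with a fine dark line along its top, 40 mm long (own x) x 30 mm wide (own y) x 34 mm high (second shortest of the set of five; may be absent). Origin at the centre of its underside. About 110 g.
- block5: plain aluminium setting block with a fine dark line along its top, 32 mm long (own x) x 30 mm wide (own y) x 30 mm high (shortest of the set of five; may be absent). Origin at the centre of its underside. About 78 g.
- keeper: plain boxwood keeper block with a small brass dot on top, 40 mm long (own x) x 30 mm wide (own y) x 32 mm high, 60 g; at the start it stands in the tray near the tall end stop, in the way of the blocks. Origin at the centre of its underside.
- wood1: dark lignum vitae bowl (bowling wood), 122 mm across, about 114 mm high, standing on a small flat; a bystander. Origin at the centre of its underside.
- wood2: a second such bowl; a bystander. Origin at the centre of its underside.
- brass_ball: brass calibration ball, 63 mm, on a dark wooden foot 52 mm across, 70 mm high in all; a bystander. Origin at the centre of its underside.
- bias_template: flat boxwood bias template, 70 x 140 x 6 mm, lying on the bench; a bystander. Origin at the centre of its underside.
There are look-alikes about, which are no part of the job. What is shaped like the block5 but orange is not meant. What is shaped like the block2 but orange is not meant.

How it is judged (in metres and radians):
On the way:
1. every block is down in the tray (x of block1 in the frame of tray_stop between -0.006 and 0.006 m and y of block1 in the frame of tray_stop between 0 and 0.31 m and z of block1 in the frame of tray_stop between -0.004 and 0.004 m and angle between each of block1, block2, block3, block4, block5's own z axis and vertical below 0.08 rad and x of block2 in the frame of tray_stop between -0.006 and 0.006 m and y of block2 in the frame of tray_stop between 0 and 0.31 m and z of block2 in the frame of tray_stop between -0.004 and 0.004 m and x of block3 in the frame of tray_stop between -0.006 and 0.006 m and y of block3 in the frame of tray_stop between 0 and 0.31 m and z of block3 in the frame of tray_stop between -0.004 and 0.004 m and x of block4 in the frame of tray_stop between -0.006 and 0.006 m and y of block4 in the frame of tray_stop between 0 and 0.31 m and z of block4 in the frame of tray_stop between -0.004 and 0.004 m and x of block5 in the frame of tray_stop between -0.006 and 0.006 m and y of block5 in the frame of tray_stop between 0 and 0.31 m and z of block5 in the frame of tray_stop between -0.004 and 0.004 m), for 0.2 s.
At the end, for the whole second after the job is handed in: All blocks present and the keeper at rest on the tray floor (within 4 mm, tilt under 0.08 rad), lengthwise within 0.15 rad; longest within 3 mm of the stop, each other block within 3 mm of touching a longer one (falling order), keeper within 3 mm of touching a block (all of step 1 and x of keeper in the frame of tray_stop between -0.006 and 0.006 m and y of keeper in the frame of tray_stop between 0 and 0.31 m and z of keeper in the frame of tray_stop between -0.004 and 0.004 m and angle between keeper's own z axis and vertical below 0.08 rad and y of block1 in the frame of tray_stop below 0.035 m and (y of block2 in the frame of tray_stop below 0.031 m or horizontal distance between block2 and block1 below 0.063 m) and (y of block3 in the frame of tray_stop below 0.027 m or horizontal distance between block3 and block1 below 0.059 m or horizontal distance between block3 and block2 below 0.055 m) and (y of block4 in the frame of tray_stop below 0.023 m or horizontal distance between block4 and block1 below 0.055 m or horizontal distance between block4 and block2 below 0.051 m or horizontal distance between block4 and block3 below 0.047 m) and (y of block5 in the frame of tray_stop below 0.019 m or horizontal distance between block5 and block1 below 0.051 m or horizontal distance between block5 and block2 below 0.047 m or horizontal distance between block5 and block3 below 0.043 m or horizontal distance between block5 and block4 below 0.039 m) and (horizontal distance between keeper and block1 below 0.055 m or horizontal distance between keeper and block2 below 0.051 m or horizontal distance between keeper and block3 below 0.047 m or horizontal distance between keeper and block4 below 0.043 m or horizontal distance between keeper and block5 below 0.039 m) and angle between the x axis of each of block1, block2, block3, block4, block5, keeper and the y axis of tray, either way round below 0.15 rad and linear speed of each of block1, block2, block3, block4, block5, keeper below 0.02 m/s).
It fails at once if the wood1 is shifted by more than 30 mm (distance of wood1 from where it was at the start of the episode above 0.03 m).
It fails at once if the wood2 is shifted by more than 30 mm (distance of wood2 from where it was at the start of the episode above 0.03 m).
It fails at once if the brass ball is shifted by more than 30 mm (distance of brass_ball from where it was at the start of the episode above 0.03 m).
It fails at once if the bias template is shifted by more than 30 mm (distance of bias_template from where it was at the start of the episode above 0.03 m).
Of block1, block2, block3, block4, block5 only 3 to 5 are there at a start; the rules pass over those that are not, and their reading is None.
At some moment in a run one of block4, block5, keeper may be knocked a few centimetres aside while the robot is not near it.
It also fails if it takes over 210 s, if anything falls off the work surface, if the arm or the gripper's body presses on something with over 40 N, if the wrist force passes 120 N, or if a joint passes its speed limit or range.

## Working session

There is one attempt and no reset: what is moved stays moved. The work goes in short steps, Python scripts to look and compute and a tool call to move; the robot and the scene stay as the last step left them, time stands still between calls to the robot, and variables do not carry over. Pictures are saved under pics/ and viewed, and the job is handed in when it is done.

Besides the shell and the picture viewer there is one more tool, called after "Request:" by a JSON object that holds its "op" and its "data". move_arm: Moves the arm, as the interface text tells. Its arguments: {"type":"object","properties":{"increments":{"type":"array","items":{"type":"number"}}},"required":["increments"]}

```bash
ls; mkdir -p pics; cat > h.py <<'E'
import numpy as np, cv2
from workcell import ctrl
def grab(name,fn=None):
    im=ctrl.get_image(name)
    np.savez('pics/'+name+'_cal.npz',**{k:np.array(v) for k,v in im.items()})
    if fn: cv2.imwrite('pics/'+fn,im['frame'][:,:,::-1])
    return im
def load(name):
    return dict(np.load('pics/'+name+'_cal.npz'))
def K(im):
    f=240/np.tan(np.radians(float(im['vertical_fov']))/2)
    return np.array([[f,0,float(im['cx'])],[0,f,float(im['cy'])],[0,0,1]])
def px2w(im,uv,z):
    uv=np.array(uv,float).reshape(-1,1,2)
    n=cv2.undistortPoints(uv,K(im),np.array(im['distortion'],float)).reshape(-1,2)
    T=np.array(im['pose']);d=np.c_[n,np.ones(len(n))]@T[:3,:3].T;o=T[:3,3]
    z=np.broadcast_to(z,(len(n),))
    return o+d*((z-o[2])/d[:,2])[:,None]
def w2px(im,P):
    T=np.linalg.inv(np.array(im['pose']))
    r,_=cv2.Rodrigues(T[:3,:3])
    return cv2.projectPoints(np.array(P,float).reshape(-1,1,3),r,T[:3,3],K(im),np.array(im['distortion'],float))[0].reshape(-1,2)
E
python3 - <<'E'
from h import *
for n in('top','side'):
    im=grab(n,n+'0.png'); print(n,im['vertical_fov'],im['cx'],im['cy'],im['distortion'],np.round(im['pose'],3).tolist())
print(ctrl.get_obs(),ctrl.grip_point_offset)
E
```

```text
pics
top 49.37773160230808 327.661913640476 247.0091731821136 [0.0345712 0.        0.        0.        0.       ] [[0.002, -0.998, 0.059, 465.426], [-1.0, -0.002, -0.007, -46.129], [0.007, -0.058, -0.998, 1142.659], [0.0, 0.0, 0.0, 1.0]]
side 47.2949872863475 310.82377541548686 233.43418943784624 [-0.16763536  0.          0.          0.          0.        ] [[0.787, -0.418, 0.454, -46.379], [-0.617, -0.507, 0.602, -820.62], [-0.021, -0.754, -0.657, 927.201], [0.0, 0.0, 0.0, 1.0]]
{'t': 0.1, 'qpos': array([ 1.26197179e+00,  4.23772247e-01,  1.63062017e+00, -1.89345295e-05,
        1.08859033e+00, -1.89602169e-02]), 'qvel': array([-5.65440310e-05, -2.32978130e-03, -3.01308388e-03,  1.25353517e-04,
       -1.06854269e-03, -5.11209638e-04]), 'joint_torque': array([ 1.04414401e-04, -5.45612955e+01, -2.74325913e+01,  6.44386327e-02,
        1.88305427e-02, -6.65581297e-05]), 'ee_pos': array([178.44085092, 598.4552447 , 221.9719499 ]), 'orientation': array([-4.53681332e-01, -3.10844847e+00,  2.15844570e-03]), 'ft_force': array([-0.06628228,  0.61571375,  0.08906271]), 'moment': array([-0.01711657, -0.01343058,  0.04990374]), 'width': 87.85580737867355} 18.700000000000003
```

View pics/top0.png

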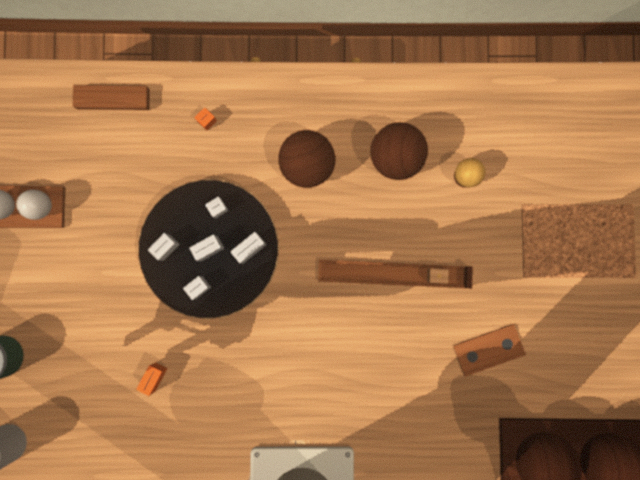

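View pics/side0.png

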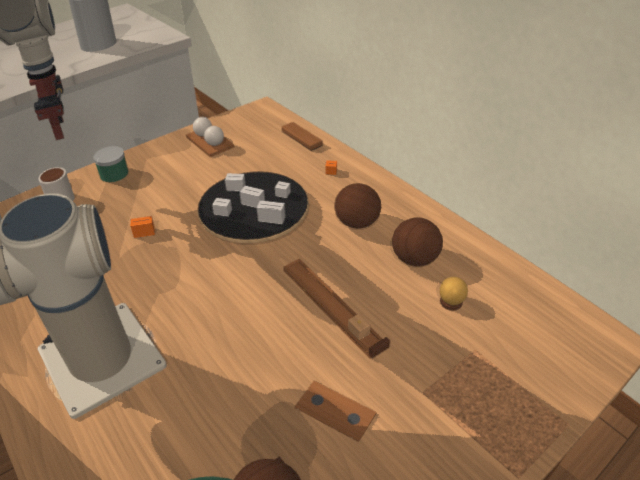

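```bash
python3 - <<'E'
from h import *
o=ctrl.get_obs()
for n in('top','side'):
    im=load(n); print(n,w2px(im,[o['ee_pos'],[0,0,0],[0,0,400],[100,300,400],[178,599,400]]))
    f=im['frame'][:,:,::-1]
    if n=='top':
        cv2.imwrite('pics/tt.png',cv2.resize(f[175:325,130:290],None,fx=5,fy=4,interpolation=cv2.INTER_CUBIC)[:600])
        cv2.imwrite('pics/tr.png',cv2.resize(f[240:310,310:480],None,fx=4.7,fy=4.7,interpolation=cv2.INTER_CUBIC))
E
```

```text
top [[ -59.88329028  448.57179135]
 [ 301.69402744  498.20041597]
 [ 288.83674088  625.08094655]
 [  66.63554757  549.17167546]
 [-160.83790203  493.85974818]]
side [[ 58.74642822 129.65359071]
 [ 99.21629709 357.3815801 ]
 [ 32.85607194 210.49365388]
 [ 40.95289574 122.79903057]
 [ 39.66941971  69.63063369]]
```

View pics/tt.png

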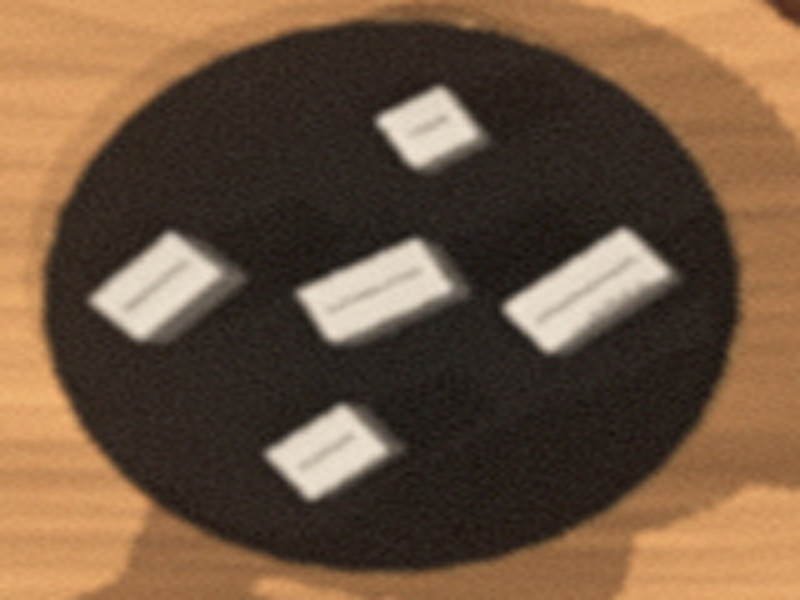

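View pics/tr.png

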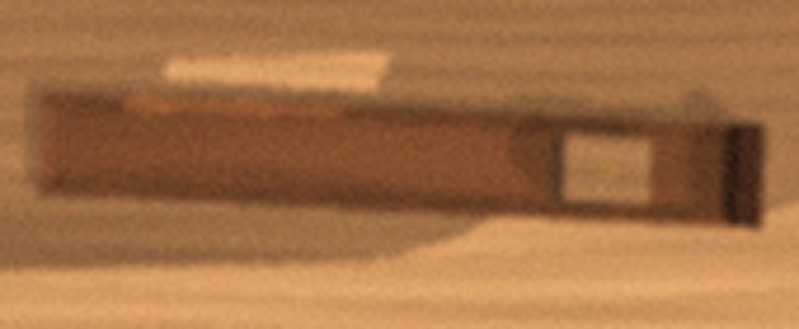

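```bash
cat >> h.py <<'E'
L=[64,56,48,40,32];H=[46,42,38,34,30]
def blobs(im,box=(175,325,130,290),thr=150,s=8):
    r0,r1,c0,c1=box
    f=cv2.cvtColor(np.array(im['frame']),cv2.COLOR_RGB2HSV)[r0:r1,c0:c1]
    m=f[:,:,2].astype(float)*(f[:,:,1]<70)
    m=np.where(f[:,:,1]<90,f[:,:,2],0).astype(np.uint8)
    g=cv2.resize(m,None,fx=s,fy=s,interpolation=cv2.INTER_CUBIC)
    b=(g>thr).astype(np.uint8)
    cs,_=cv2.findContours(b,cv2.RETR_EXTERNAL,cv2.CHAIN_APPROX_NONE)
    out=[]
    for c in cs:
        if cv2.contourArea(c)<80*s*s: continue
        uv=(c.reshape(-1,2)+.5)/s-.5+[c0,r0]
        out.append(uv)
    return out
def rect(im,uv,z):
    P=px2w(im,uv,z)[:,:2]
    (cx,cy),(w,h),a=cv2.minAreaRect(P.astype(np.float32))
    if w<h: w,h=h,w;a+=90
    a=(a+90)%180-90
    return cx,cy,w,h,a
def blocks(im,**k):
    B=[(rect(im,uv,70),uv) for uv in blobs(im,**k)]
    B.sort(key=lambda t:-t[0][2]);return B
E
python3 - <<'E'
from h import *
im=load('top')
B=blocks(im)
for i,(r,uv) in enumerate(B): print(i+1,np.round(rect(im,uv,32+H[i]),1),uv.mean(0))
# turntable
print(px2w(im,[[139,248],[278,248],[208,180],[208,318]],32))
# tray: outer corners
c=lambda x,y:(310+x/4.7,240+y/4.7)
print(px2w(im,[c(38,92),c(36,190),c(765,125),c(763,227),c(725,125),c(723,222)],[14,14,32,32,32,32]))
print('keeper',px2w(im,[c(563,133),c(561,200),c(652,137),c(650,207),c(606,169)],38))
E
```

```text
1 [527.3 111.4  65.2  31.5 -50.4] [246.77762605 247.02951681]
2 [526.9 198.   57.5  31.8 -60.5] [204.64969931 247.27835052]
3 [529.2 288.1  49.2  31.6 -43.5] [160.82510288 246.12268519]
4 [444.7 217.8  41.5  31.8 -51.3] [195.07542135 287.54957865]
5 [612.5 180.   33.4  31.8 -58. ] [215.229375  206.4246875]
[[527.48409307 345.55023813  32.        ]
 [528.15657275  52.03235696  32.        ]
 [673.47984144 202.52092054  32.        ]
 [380.17477595 198.02099223  32.        ]]
[[ 504.30656825  -33.15434862   14.        ]
 [ 459.31938778  -32.37414427   14.        ]
 [ 489.54685223 -362.09307981   32.        ]
 [ 443.57747675 -360.4852675    32.        ]
 [ 489.49695332 -344.06364382   32.        ]
 [ 445.76711407 -342.53476422   32.        ]]
keeper [[ 485.57603505 -269.68493571   38.        ]
 [ 455.50542638 -268.4797146    38.        ]
 [ 483.88442242 -309.6328989    38.        ]
 [ 452.48493545 -308.34338926   38.        ]
 [ 469.4596214  -288.81999239   38.        ]]
```

```bash
cat >> h.py <<'E'
S=np.array([467.1,-349.4,6.0]); TA=np.arctan2(15.3,328.5)
def tr(x,y,z=0,S=None,TA=None):
    S=globals()['S'] if S is None else S; TA=globals()['TA'] if TA is None else TA
    ty=np.array([np.sin(TA),np.cos(TA)]);tx=np.array([np.cos(TA),-np.sin(TA)])
    return np.r_[S[:2]+x*tx+y*ty,S[2]+z]
E
cat > ov.py <<'E'
from h import *
def ov(name,box,s,fn):
    im=load(name);r0,r1,c0,c1=box
    f=cv2.resize(im['frame'][r0:r1,c0:c1,::-1],None,fx=s,fy=s,interpolation=cv2.INTER_CUBIC)
    def poly(P,col):
        p=(w2px(im,P)+.5-[c0,r0])*s
        cv2.polylines(f,[np.int32(np.round(p*8))],True,col,1,cv2.LINE_AA,3)
    poly([tr(-24,0,8),tr(24,0,8),tr(24,316,8),tr(-24,316,8)],(0,255,0))
    poly([tr(-18,0,8),tr(18,0,8),tr(18,310,8),tr(-18,310,8)],(0,255,255))
    poly([tr(-24,-12,26),tr(24,-12,26),tr(24,0,26),tr(-24,0,26)],(255,0,0))
    poly([tr(-24,0,-6),tr(-24,316,-6),tr(24,316,-6)],(255,0,255))
    cv2.imwrite('pics/'+fn,f)
ov('top',(240,310,310,480),4.7,'ov1.png'); ov('side',(250,360,270,400),5.4,'ov2.png')
E
python3 ov.py
```

```text
(no output)
```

View pics/ov1.png

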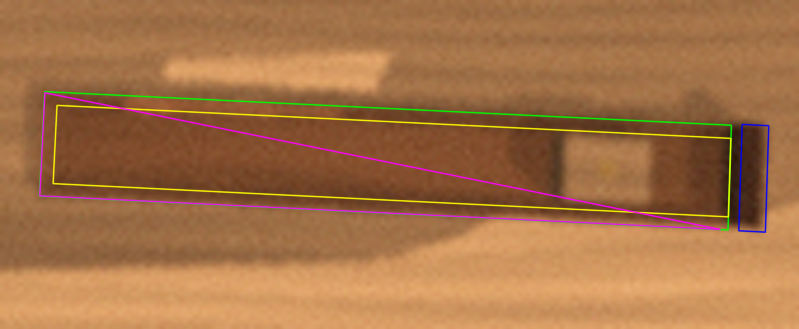

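View pics/ov2.png

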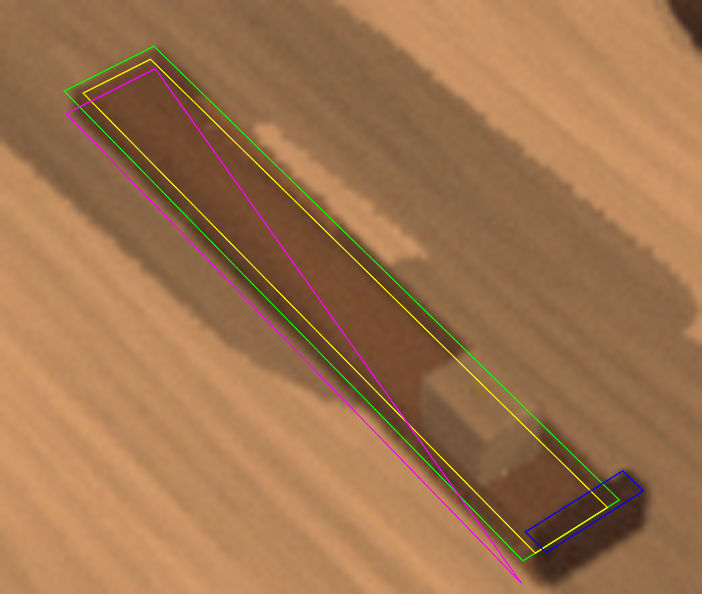

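```bash
cat >> h.py <<'E'
S=np.array([467.3,-348.4,6.0])
from scipy.spatial.transform import Rotation as Ro
def plan(x,y,z,psi=None):
    """psi: desired jaw angle deg (mod 180)"""
    o=ctrl.get_obs();R=Ro.from_rotvec(o['orientation']).as_matrix()
    d=R.T@(np.array([x,y,z])-o['ee_pos'])
    j=np.degrees(np.arctan2(R[1,1],R[0,1]))
    yaw=0
    if psi is not None: yaw=-((psi-j+90)%180-90)
    print('inc',np.round(d,1),'yaw',round(yaw,1),'| t %.2f'%o['t'],'pos',np.round(o['ee_pos'],1),'jaw %.1f'%j,'tilt',np.round(R[:2,2],4),'w %.1f'%o['width'],'F',np.round(o['ft_force'],1),'q6 %.2f'%o['qpos'][5])
TP=-np.degrees(TA)
E
python3 - <<'E'
from h import *
print(TP)
plan(469.7,-289,100,TP)
plan(469.7,-289,18,TP)
E
```

```text
-2.666643450245151
inc [-532.8 -767.   123. ] yaw 76.1 | t 0.10 pos [178.4 598.5 222. ] jaw 73.4 tilt [-0.0004 -0.0013] w 87.9 F [-0.1  0.6  0.1] q6 -0.02
inc [-532.8 -766.9  205. ] yaw 76.1 | t 0.10 pos [178.4 598.5 222. ] jaw 73.4 tilt [-0.0004 -0.0013] w 87.9 F [-0.1  0.6  0.1] q6 -0.02
```

```bash
python3 - <<'E'
from h import *
plan(450,200,200,TP)
E
```

```text
inc [-374.1 -304.2   22.4] yaw 76.1 | t 0.10 pos [178.4 598.5 222. ] jaw 73.4 tilt [-0.0004 -0.0013] w 87.9 F [-0.1  0.6  0.1] q6 -0.02
```

Request:
{"op": "move_arm", "data": {"increments": [60,-374,-304,22,76,60,-374,-304,22,76,60,-374,-304,22,76,60,-374,-304,22,76,60,-374,-304,22,76,60,-374,-304,22,76,60,-374,-304,22,76,60,-374,-304,22,76,60,-533,-767,80,76,60,-533,-767,80,76,60,-533,-767,80,76,60,-533,-767,80,76]}}

```text
t: 1.6
ee_pos: [459.9, -49.8, 171.1]
orientation: [2.271, 2.17, -0.002]
ft_force: [1.3, 0.9, 0.0]
width: 66.8
```

```bash
python3 - <<'E'
from h import *
plan(469.7,-289,60,TP)
E
```

```text
inc [-238.4   20.7  111.4] yaw 0.1 | t 1.60 pos [459.9 -49.8 171.1] jaw -2.6 tilt [-0.0002 -0.0013] w 66.8 F [1.3 0.9 0. ] q6 -0.09
```

Request:
{"op": "move_arm", "data": {"increments": [60,-238,21,100,0,60,-238,21,100,0,60,-238,21,100,0,60,-238,21,100,0,60,-238,21,100,0,60,-238,21,100,0,60,-238,21,130,0,60,-238,21,130,0,60,-238,21,130,0]}}

```text
t: 2.72
ee_pos: [470.5, -287.7, 42.4]
orientation: [2.269, 2.171, -0.001]
ft_force: [0.9, 0.4, 0.2]
width: 67.3
```

```bash
python3 - <<'E'
from h import *
plan(469.7,-289,18,TP)
grab('side','s1.png'); f=cv2.imread('pics/s1.png')
cv2.imwrite('pics/s1c.png',cv2.resize(f[240:380,260:420],None,fx=5,fy=4.2))
E
```

```text
inc [-1.3 -0.8 24.4] yaw 0.2 | t 2.73 pos [ 470.5 -287.7   42.4] jaw -2.5 tilt [ 0.0002 -0.0015] w 67.3 F [0.9 0.4 0.2] q6 -0.52
```

View pics/s1c.png

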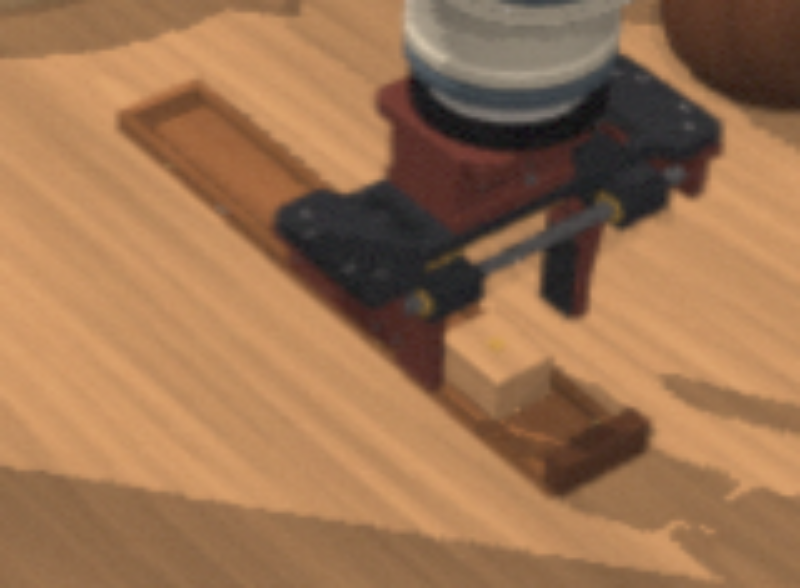

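Request:
{"op": "move_arm", "data": {"increments": [60,-1,-1,24,0,60,-1,-1,24,0,220,-1,-1,24,0,220,-1,-1,24,0,220,-1,-1,24,0,220,-1,-1,24,0,220,-1,-1,24,0,220,-1,-1,0,0,220,-1,-1,0,0]}}

```text
t: 3.9
ee_pos: [470.6, -289.6, 43.6]
orientation: [2.267, 2.169, -0.0]
ft_force: [0.8, -0.6, -0.5]
width: 29.5
```

```bash
python3 - <<'E'
from h import *
p=tr(0,286); plan(p[0],p[1],18,TP)
E
```

```text
inc [ 2.272e+02 -1.000e-01  2.490e+01] yaw 0.1 | t 3.90 pos [ 470.6 -289.6   43.6] jaw -2.5 tilt [ 0.003  -0.0033] w 29.5 F [ 0.8 -0.6 -0.5] q6 -0.53
```

Request:
{"op": "move_arm", "data": {"increments": [220,225,0,-5,0,220,225,0,-5,0,220,225,0,-5,0,220,225,0,-5,0,220,225,0,0,0,220,225,0,12,0,220,225,0,23,0,220,225,0,24,0,100,225,0,24,0,100,225,0,24,0,100,225,0,-60,0,100,225,0,-90,0]}}

```text
t: 5.4
ee_pos: [479.8, -64.9, 133.4]
orientation: [2.269, 2.169, -0.002]
ft_force: [0.8, -0.9, 0.3]
width: 53.2
```

```bash
python3 - <<'E'
from h import *
grab('side','s2.png'); f=cv2.imread('pics/s2.png')
grab('top','t2.png')
cv2.imwrite('pics/s2c.png',cv2.resize(f[140:380,180:420],None,fx=2.5,fy=2.5))
im=load('top')
for i,(r,uv) in enumerate(blocks(im)): print(i+1,np.round(rect(im,uv,32+H[i]),1) if i<5 else '')
plan(527.3,111.4,130,-50.4+90)
E
```

```text
1 [428.9  33.  121.5  12.7 -12.7]
2 [527.4 111.8  65.8  32.3 -50.5]
3 [527.  198.8  58.1  32.4 -60.5]
4 [529.4 289.3  49.9  32.2 -43.3]
5 [444.7 218.8  42.1  32.1 -51.3]
6 
inc [178.6  35.8   6.9] yaw -42.2 | t 5.50 pos [483.5 -65.4 137.2] jaw -2.6 tilt [ 0.0116 -0.0047] w 53.5 F [ 0.2 -1.   0. ] q6 -0.11
```

View pics/s2c.png

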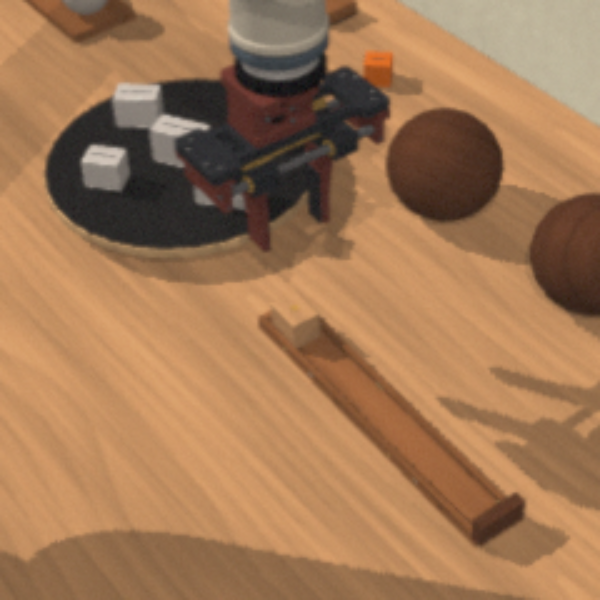

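View pics/t2.png

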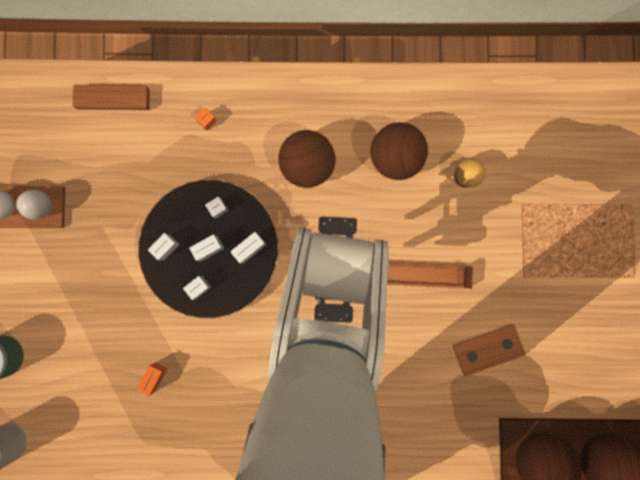

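Request:
{"op": "move_arm", "data": {"increments": [85,179,36,7,-42,85,179,36,7,-42,85,179,36,7,-42,85,179,36,7,-42,85,179,36,7,-42,85,179,36,50,-42,85,179,36,50,-42]}}

```text
t: 6.38
ee_pos: [525.3, 110.2, 84.2]
orientation: [1.345, 2.831, -0.005]
ft_force: [0.2, 0.3, -0.3]
width: 58.6
```

```bash
python3 - <<'E'
from h import *
plan(527.4,111.6,44,-50.4+90)
f=grab('side','s3.png')['frame'][:,:,::-1]
cv2.imwrite('pics/s3c.png',cv2.resize(f[130:270,170:350],None,fx=4.2,fy=4.2))
E
```

```text
inc [ 0.1  2.5 40.2] yaw -0.4 | t 6.38 pos [525.3 110.2  84.2] jaw 39.2 tilt [ 0.005 -0.006] w 58.6 F [ 0.2  0.3 -0.3] q6 -0.49
```

View pics/s3c.png

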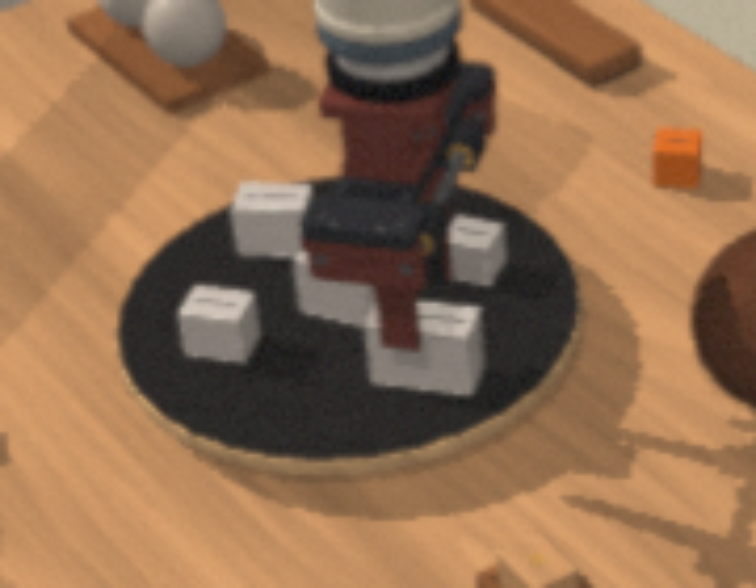

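Request:
{"op": "move_arm", "data": {"increments": [85,0,2,20,0,85,0,2,38,0,85,0,2,40,0,85,0,2,40,0,220,0,2,40,0,220,0,2,40,0,220,0,2,40,0,220,0,2,40,0,220,0,2,-10,0,220,0,2,-30,0,220,0,2,-30,0]}}

```text
t: 7.8
ee_pos: [528.8, 112.1, 117.0]
orientation: [1.342, 2.828, 0.0]
ft_force: [0.4, -0.4, -1.9]
width: 29.9
```

```bash
python3 - <<'E'
from h import *
p=tr(0,38); plan(p[0],p[1],110,TP)
f=grab('side','s4.png')['frame'][:,:,::-1]
cv2.imwrite('pics/s4c.png',cv2.resize(f[110:270,170:350],None,fx=3.6,fy=3.6))
E
```

```text
inc [-289.4 -313.5    8.4] yaw 41.9 | t 7.80 pos [528.8 112.1 117. ] jaw 39.2 tilt [ 0.0105 -0.0049] w 29.9 F [ 0.4 -0.4 -1.9] q6 -0.49
```

View pics/s4c.png

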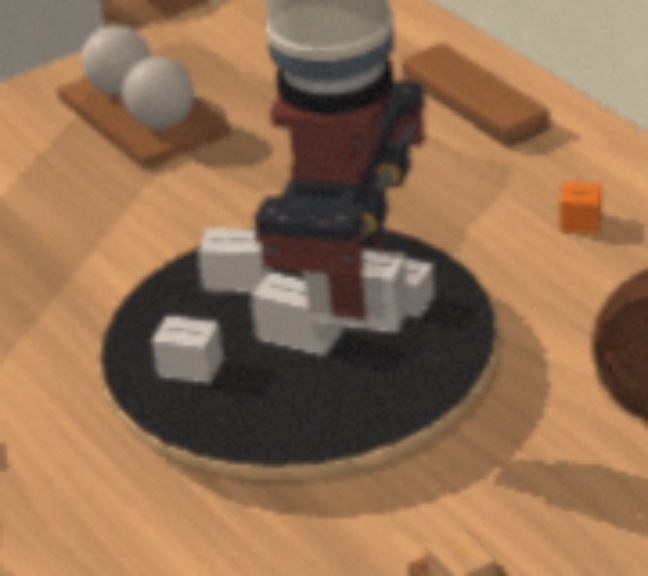

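Request:
{"op": "move_arm", "data": {"increments": [220,-288,-313,0,42,220,-288,-313,0,42,220,-288,-313,0,42,220,-288,-313,0,42,220,-288,-313,0,42,220,-288,-313,0,42,220,-288,-313,0,42,220,-288,-313,0,42,220,-288,-313,0,42,220,-288,-313,0,42,220,-288,-313,40,42,220,-288,-313,50,42]}}

```text
t: 9.35
ee_pos: [466.9, -307.2, 65.7]
orientation: [2.269, 2.165, 0.002]
ft_force: [0.2, 0.6, -2.3]
width: 30.0
```

```bash
cat > look.py <<'E'
from h import *
import sys
fn,box=sys.argv[1],[int(a) for a in sys.argv[2].split(',')]
f=grab('side')['frame'][:,:,::-1];r0,r1,c0,c1=box
s=min(800/(c1-c0),600/(r1-r0))
cv2.imwrite('pics/'+fn,cv2.resize(f[r0:r1,c0:c1],None,fx=s,fy=s,interpolation=cv2.INTER_CUBIC))
E
python3 look.py s5.png 260,370,290,410
python3 - <<'E'
from h import *
p=tr(0,40); plan(p[0],p[1],18.5,TP)
E
```

```text
inc [-0.8  2.  46.9] yaw -0.0 | t 9.40 pos [ 466.9 -307.4   65.4] jaw -2.7 tilt [ 0.0048 -0.0029] w 29.9 F [-0.8 -0.1 -3. ] q6 -0.56
```

View pics/s5.png

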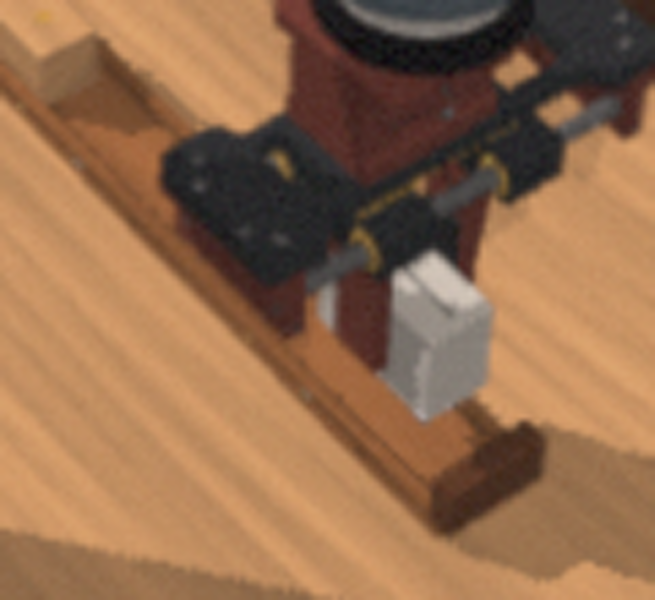

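```bash
python3 - <<'E'
from h import *
im=load('side')
p=px2w(im,[[290+425/5.45,260+418/5.45]],53.7)[0]; print(p)
d=p[:2]-S[:2]; print('tray x,y',d@[np.cos(TA),-np.sin(TA)],d@[np.sin(TA),np.cos(TA)])
E
```

```text
[ 452.0324661  -340.64860834   53.7       ]
tray x,y -15.611633930999636 7.032677312708213
```

Request:
{"op": "move_arm", "data": {"increments": [220,0,1.5,25,0,220,0,1.5,40,0,220,0,1.5,44,0,220,0,1.5,46,0,220,0,1.5,46.5,0,220,0,1.5,46.5,0]}}

```text
t: 10.15
ee_pos: [468.9, -307.6, 20.2]
orientation: [2.269, 2.164, 0.003]
ft_force: [0.4, 3.9, 6.1]
width: 30.0
```

```bash
python3 look.py s6.png 260,370,290,410
python3 - <<'E'
from h import *
p=tr(0,40); plan(p[0],p[1],18.5,TP)
E
```

```text
inc [-0.8  0.3  1.7] yaw -0.0 | t 10.20 pos [ 468.9 -307.6   20.2] jaw -2.7 tilt [ 0.0055 -0.0031] w 29.9 F [-2.   3.   5.8] q6 -0.56
```

View pics/s6.png

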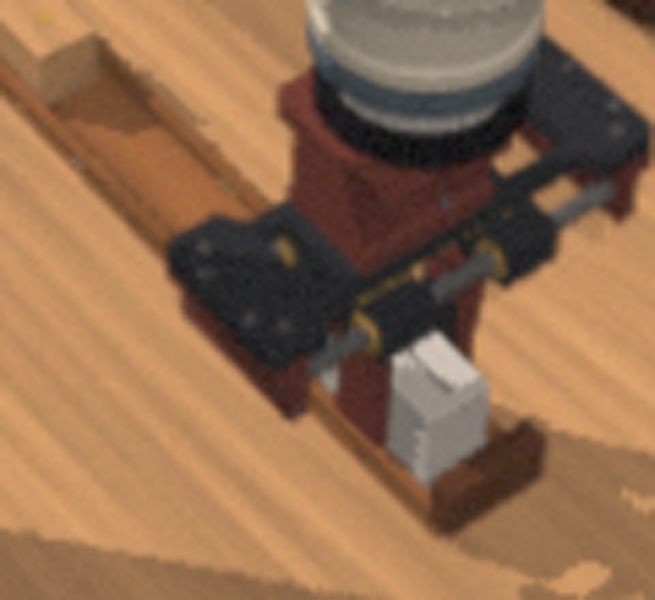

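Request:
{"op": "move_arm", "data": {"increments": [220,-2,0,0,0,220,-4,0,0,0,220,-6,0,0,0,220,-8,0,0,0,220,-9,0,0,0,220,-9,0,0,0]}}

```text
t: 10.95
ee_pos: [468.5, -316.4, 20.3]
orientation: [2.269, 2.165, 0.003]
ft_force: [0.5, 3.2, 0.8]
width: 29.7
```

Request:
{"op": "move_arm", "data": {"increments": [220,-1,0,0,0,220,-2,0,0,0,220,-3,0,0,0,220,-3,0,0,0]}}

```text
t: 11.45
ee_pos: [468.5, -316.6, 20.4]
orientation: [2.271, 2.167, 0.006]
ft_force: [4.9, 17.1, 8.1]
width: 29.7
```

```bash
python3 look.py s7.png 260,370,290,410
```

```text
(no output)
```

View pics/s7.png

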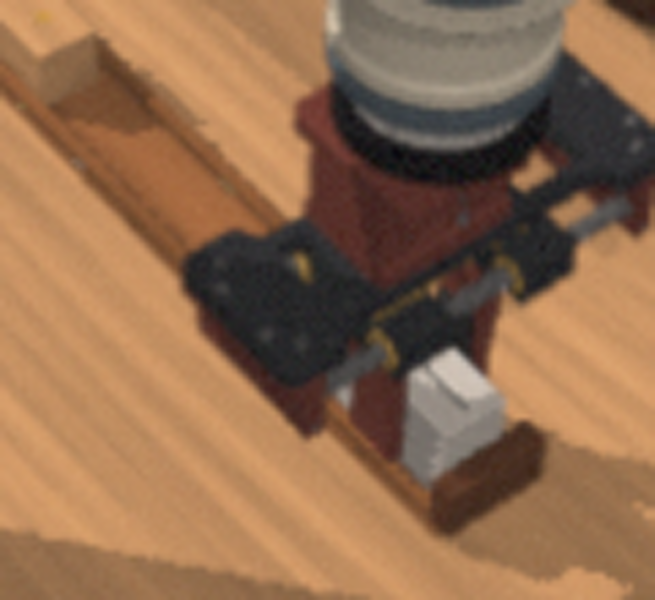

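Request:
{"op": "move_arm", "data": {"increments": [220,-1,0,0,0,90,-1,0,0,0,90,-1,0,0,0,90,-1,0,-50,0,90,-1,0,-110,0,90,-1,0,-110,0,90,-1,0,-110,0]}}

```text
t: 12.38
ee_pos: [467.6, -317.8, 130.1]
orientation: [2.272, 2.167, 0.006]
ft_force: [-0.5, 0.7, -0.4]
width: 56.8
```

```bash
python3 look.py s8.png 260,370,290,410
cat > tt.py <<'E'
from h import *
im=grab('top','t_%d.png'%int(ctrl.get_obs()['t']*10))
print('file t_%d'%int(ctrl.get_obs()['t']*10))
for r,uv in blocks(im):
    l=r[2];i=int(np.argmin([abs(l-1.5-a) for a in L]))
    r=rect(im,uv,32+H[i]); print(i+1,np.round(r,1),'jaw',round(r[4]+90,1))
E
python3 tt.py
```

```text
file t_124
2 [526.5 197.7  57.5  31.9 -60.7] jaw 29.3
3 [529.8 288.2  48.3  30.6 -44.1] jaw 45.9
4 [444.9 218.   41.1  31.6 -51.6] jaw 38.4
5 [612.6 180.1  32.8  30.8 -57.7] jaw 32.3
```

View pics/s8.png

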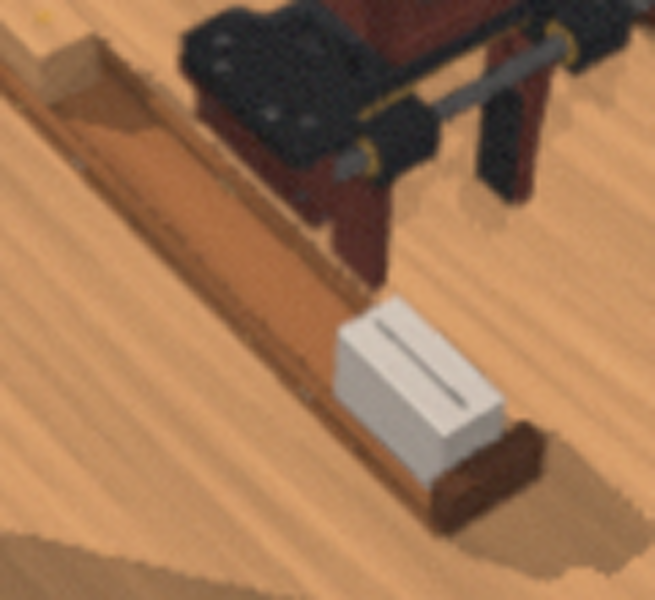

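```bash
python3 - <<'E'
from h import *
plan(526.6,197.8,130,29.4)
E
```

```text
inc [5.172e+02 3.540e+01 2.000e-01] yaw -32.1 | t 12.47 pos [ 466.9 -317.1  128.9] jaw -2.7 tilt [0.0021 0.0023] w 56.7 F [-0.2 -0.1  0.4] q6 -0.58
```

Request:
{"op": "move_arm", "data": {"increments": [85,517,35,0,-32,85,517,35,0,-32,85,517,35,0,-32,85,517,35,0,-32,85,517,35,0,-32,85,517,35,0,-32,85,517,35,0,-32,85,517,35,0,-32,85,517,35,0,-32,85,517,35,0,-32,85,517,35,40,-32,85,517,35,40,-32]}}

```text
t: 13.98
ee_pos: [523.7, 195.0, 87.6]
orientation: [-1.588, -2.706, 0.004]
ft_force: [-0.7, 0.0, -0.0]
width: 58.6
```

```bash
python3 - <<'E'
from h import *
plan(526.6,197.8,44,29.4)
E
```

```text
inc [ 1.   4.  43.6] yaw -0.2 | t 13.97 pos [523.7 195.   87.6] jaw 29.2 tilt [-0.0045 -0.0002] w 58.6 F [-0.7  0.  -0. ] q6 -0.18
```

Request:
{"op": "move_arm", "data": {"increments": [85,1,4,20,0,85,1,4,38,0,85,1,4,43,0,85,1,4,43.5,0,220,1,4,43.5,0,220,1,4,43.5,0,220,1,4,43.5,0,220,1,4,43.5,0,220,1,4,-10,0,220,1,4,-30,0,220,1,4,-30,0]}}

```text
t: 15.35
ee_pos: [527.6, 198.1, 118.8]
orientation: [-1.589, -2.708, 0.001]
ft_force: [-0.6, -0.8, -2.3]
width: 30.2
```

```bash
python3 - <<'E'
from h import *
p=tr(0,100); plan(p[0],p[1],115,TP)
E
```

```text
inc [-362.7 -266.5    3.6] yaw 31.9 | t 15.35 pos [527.6 198.1 118.8] jaw 29.2 tilt [-0.0019  0.0006] w 30.2 F [-0.6 -0.8 -2.3] q6 -0.17
```

Request:
{"op": "move_arm", "data": {"increments": [220,-362,-266,0,32,220,-362,-266,0,32,220,-362,-266,0,32,220,-362,-266,0,32,220,-362,-266,0,32,220,-362,-266,0,32,220,-362,-266,0,32,220,-362,-266,0,32,220,-362,-266,0,32,220,-362,-266,0,32,220,-362,-266,40,32,220,-362,-266,50,32]}}

```text
t: 16.85
ee_pos: [470.7, -245.2, 66.9]
orientation: [-2.268, -2.165, 0.003]
ft_force: [-0.1, 0.5, -2.7]
width: 30.0
```

```bash
python3 look.py s9.png 240,370,280,410
python3 - <<'E'
from h import *
p=tr(0,100); plan(p[0],p[1],18.5,TP)
E
```

```text
inc [-3.1  1.7 48.1] yaw -0.0 | t 16.90 pos [ 470.7 -245.5   66.6] jaw -2.7 tilt [-0.0058  0.0028] w 29.7 F [-0.2  0.3 -2.6] q6 -0.46
```

View pics/s9.png

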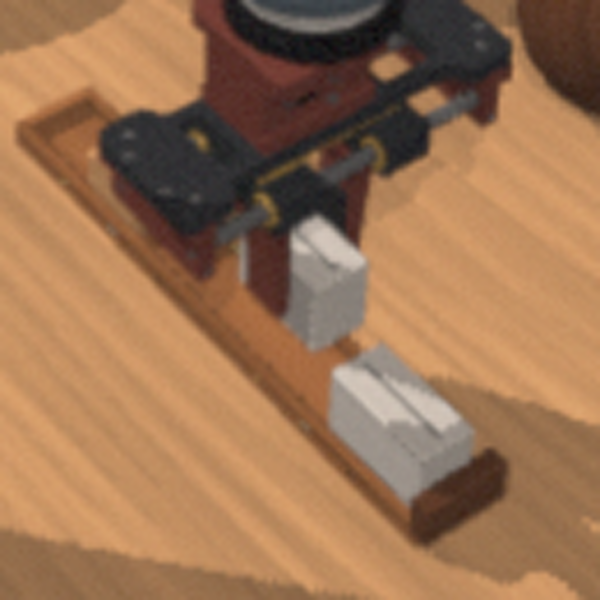

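Request:
{"op": "move_arm", "data": {"increments": [220,-2,1.5,25,0,220,-2,1.5,40,0,220,-2,1.5,46,0,220,-2,1.5,47.5,0,220,-2,1.5,48,0,220,-2,1.5,48,0,220,-4,1.5,48,0,220,-6,1.5,48,0,220,-8,1.5,48,0,220,-9,1.5,48,0,220,-9,1.5,48,0]}}

```text
t: 18.27
ee_pos: [471.6, -254.6, 18.6]
orientation: [-2.269, -2.165, 0.003]
ft_force: [-0.2, -0.1, -1.8]
width: 30.1
```

```bash
python3 look.py s10.png 240,370,280,410; python3 - <<'E'
from h import *
p=tr(0,92); plan(p[0],p[1],18.5,TP)
E
```

```text
inc [-2.   0.1  0.1] yaw -0.0 | t 18.32 pos [ 471.6 -254.5   18.6] jaw -2.7 tilt [-0.0057  0.0027] w 29.8 F [-0.5  1.1 -2.3] q6 -0.47
```

View pics/s10.png

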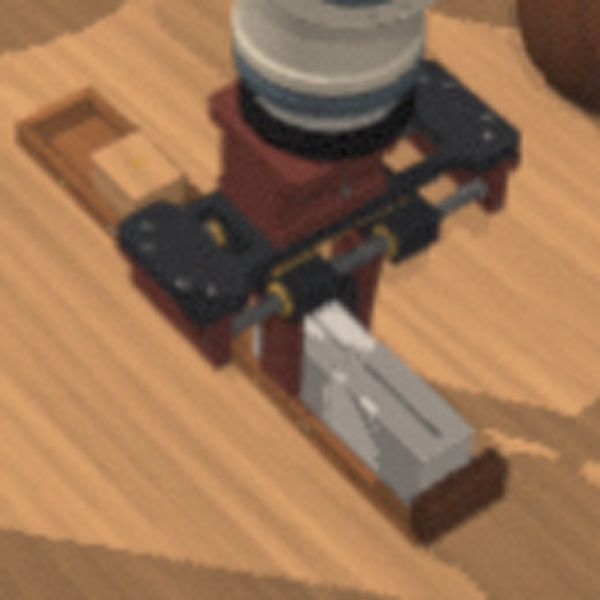

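Request:
{"op": "move_arm", "data": {"increments": [220,-1,0,1,0,220,-2,0,1.5,0,220,-3,0,1.5,0,220,-4,0,1.5,0,220,-4,0,1.5,0]}}

```text
t: 18.95
ee_pos: [471.8, -256.4, 18.5]
orientation: [-2.268, -2.163, 0.001]
ft_force: [-0.0, 15.4, 17.2]
width: 30.0
```

Request:
{"op": "move_arm", "data": {"increments": [220,0,0,0,0,90,0,0,0,0,90,0,0,0,0,90,0,0,-50,0,90,0,0,-110,0,90,0,0,-110,0,90,-120,0,-110,0,90,-120,0,-110,0,90,-120,0,-110,0]}}

```text
t: 20.08
ee_pos: [466.0, -380.2, 126.6]
orientation: [-2.273, -2.159, 0.001]
ft_force: [0.6, 0.2, 0.8]
width: 57.0
```

```bash
python3 tt.py; python3 look.py s11.png 240,370,280,410; python3 - <<'E'
from h import *
f=load('top')['frame'][:,:,::-1]
cv2.imwrite('pics/t11.png',cv2.resize(f[235:305,310:480],None,fx=4.7,fy=4.7,interpolation=cv2.INTER_CUBIC))
plan(529.7,288.2,128,46)
E
```

```text
file t_201
3 [529.7 288.2  48.3  30.6 -43.6] jaw 46.4
4 [444.8 218.   40.9  31.  -52.2] jaw 37.8
5 [612.6 180.1  32.9  30.8 -57.4] jaw 32.6
inc [667.1  31.4   2.5] yaw -48.8 | t 20.18 pos [ 465.5 -376.6  126.3] jaw -2.8 tilt [-0.0075  0.0069] w 57.1 F [-0.6  0.1 -0.7] q6 -0.65
```

View pics/s11.png

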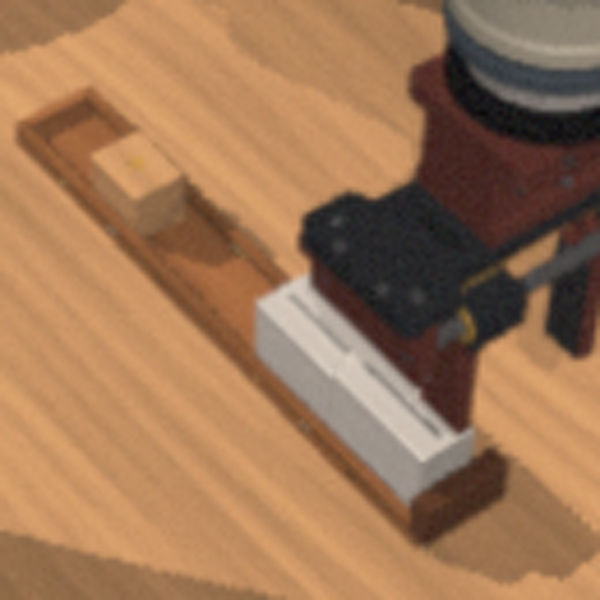

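View pics/t11.png

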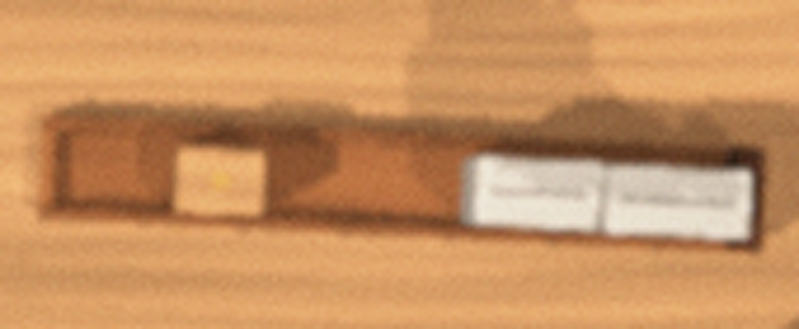

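```bash
python3 - <<'E'
from h import *
im=load('top')
p=px2w(im,[[310+220/4.7,235+181/4.7]],38)[0]; d=p[:2]-S[:2]; print(p,'tray x,y',d@[np.cos(TA),-np.sin(TA)],d@[np.sin(TA),np.cos(TA)])
plan(p[0],p[1],60,TP)
E
```

```text
[ 474.19531512 -115.36451351   38.        ] tray x,y -3.9541060504953487 233.10394329123855
inc [260.9  -3.6  68.1] yaw -0.1 | t 20.18 pos [ 465.5 -376.6  126.3] jaw -2.8 tilt [-0.0075  0.0069] w 57.1 F [-0.6  0.1 -0.7] q6 -0.65
```

Request:
{"op": "move_arm", "data": {"increments": [90,261,-2,0,0,90,261,-2,0,0,90,261,-2,0,0,90,261,-2,0,0,90,261,-2,0,0,90,261,-2,40,0,90,261,-2,85,0,90,261,-2,106,0,90,261,-2,107,0,220,261,-2,107,0,220,261,-2,107,0,220,261,-2,107,0]}}

```text
t: 21.68
ee_pos: [476.8, -115.4, 22.1]
orientation: [-2.27, -2.161, -0.002]
ft_force: [8.0, 2.1, 2.5]
width: 30.3
```

```bash
python3 look.py s12.png 200,330,240,370; python3 - <<'E'
from h import *
p=tr(0,285); plan(p[0],p[1],18.5,TP)
E
```

```text
inc [51.8  0.9  3.9] yaw -0.2 | t 21.73 pos [ 477.1 -115.4   22.1] jaw -2.8 tilt [-0.0039  0.0061] w 29.7 F [ 0.6 -1.1  0.6] q6 -0.22
```

View pics/s12.png

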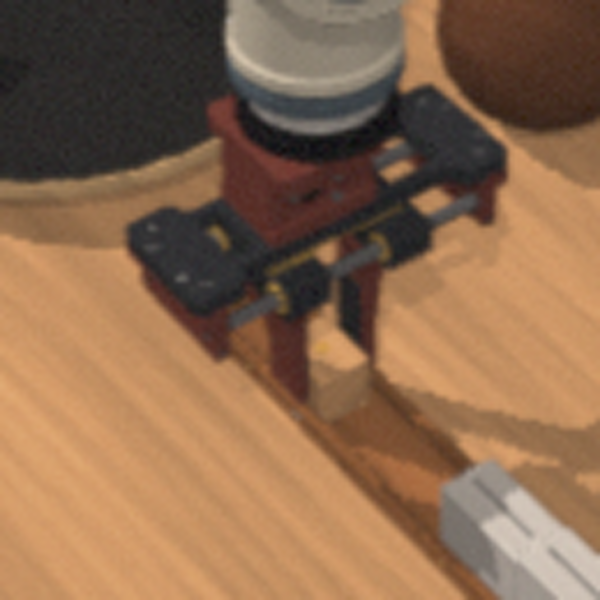

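Request:
{"op": "move_arm", "data": {"increments": [220,0,0,-4,0,220,25,0,-5,0,220,51,0,-5,0,220,51,0,-3,0,220,51,0,0,0,220,51,0,0.5,0,90,51,0,0.5,0,90,51,0,0.5,0,90,51,0,-50,0,90,51,0,-105,0,90,51,0,-105,0]}}

```text
t: 23.1
ee_pos: [482.8, -65.9, 130.9]
orientation: [-2.275, -2.165, -0.009]
ft_force: [-1.1, 0.2, -1.6]
width: 56.4
```

```bash
python3 look.py s13.png 160,370,180,410; python3 - <<'E'
from h import *
plan(529.8,288.3,128,46.3)
E
```

```text
inc [355.9  30.9   2.8] yaw -49.1 | t 23.15 pos [481.3 -65.6 128.9] jaw -2.8 tilt [0.0002 0.0053] w 56.8 F [-1.3 -0.1  0.5] q6 -0.12
```

View pics/s13.png

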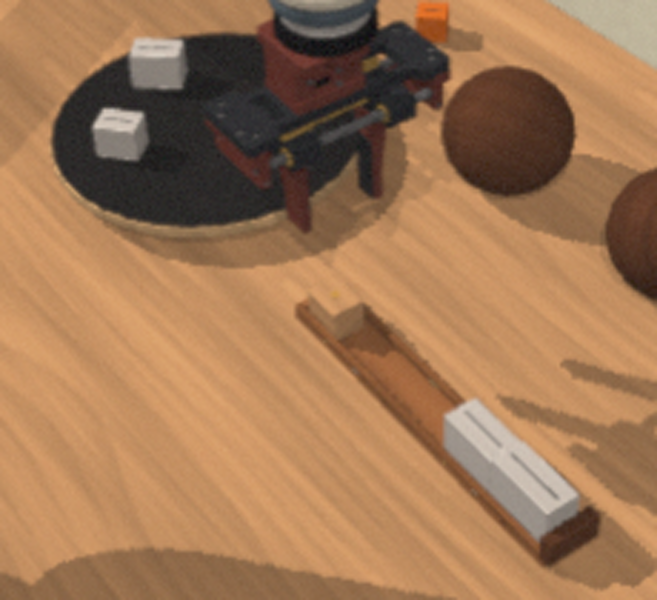

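Keeper back at the far end; now block 3.

Request:
{"op": "move_arm", "data": {"increments": [85,356,31,2,-49,85,356,31,2,-49,85,356,31,2,-49,85,356,31,2,-49,85,356,31,2,-49,85,356,31,2,-49,85,356,31,2,-49,85,356,31,2,-49,85,356,31,40,-49,85,356,31,40,-49,85,356,31,40,-49]}}

```text
t: 24.52
ee_pos: [530.1, 287.6, 91.3]
orientation: [-1.174, -2.912, -0.007]
ft_force: [1.1, 0.6, -0.3]
width: 58.8
```

```bash
python3 look.py s14.png 130,270,170,350; python3 - <<'E'
from h import *
plan(529.8,288.3,44,46.3)
E
```

```text
inc [ 0.5 -0.5 47.8] yaw -0.2 | t 24.57 pos [530.5 288.   91.8] jaw 46.1 tilt [0.0009 0.0057] w 58.5 F [ 1.2 -0.3  0.3] q6 -0.33
```

View pics/s14.png

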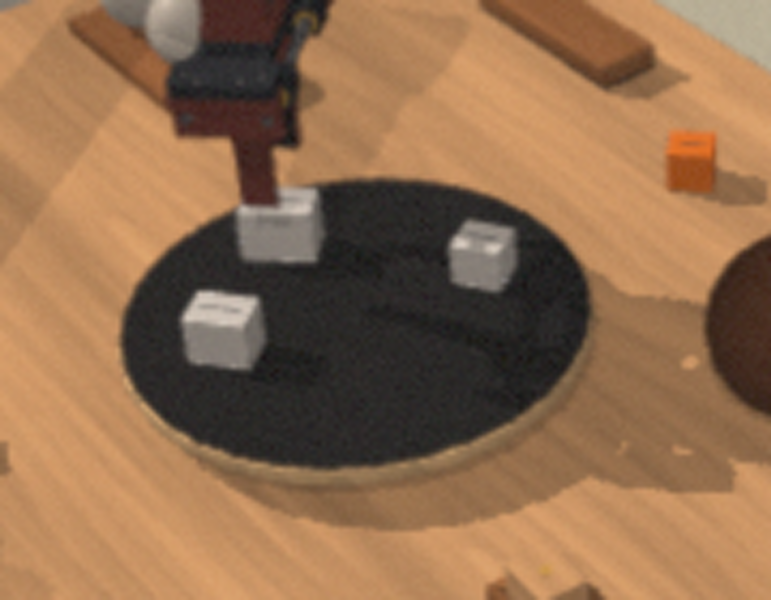

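Request:
{"op": "move_arm", "data": {"increments": [85,0,0,20,0,85,0,0,40,0,85,0,0,47,0,85,0,0,47.5,0,220,0,0,47.5,0,220,0,0,47.5,0,220,0,0,47.5,0,220,0,0,47.5,0,220,0,0,-10,0,220,0,0,-28,0,220,0,0,-28,0]}}

```text
t: 25.95
ee_pos: [531.1, 288.2, 120.9]
orientation: [1.174, 2.913, 0.012]
ft_force: [-0.0, -0.3, -2.5]
width: 30.0
```

```bash
python3 - <<'E'
from h import *
p=tr(0,152); plan(p[0],p[1],115,TP)
E
```

```text
inc [-295.3 -388.7    2.3] yaw 48.8 | t 25.95 pos [531.1 288.2 120.9] jaw 46.1 tilt [0.0034 0.0069] w 30.0 F [-0.  -0.3 -2.5] q6 -0.33
```

Request:
{"op": "move_arm", "data": {"increments": [220,-295,-389,0,49,220,-295,-389,0,49,220,-295,-389,0,49,220,-295,-389,0,49,220,-295,-389,0,49,220,-295,-389,0,49,220,-295,-389,0,49,220,-295,-389,0,49,220,-295,-389,0,49,220,-295,-389,0,49,220,-295,-389,30,49,220,-295,-389,50,49]}}

```text
t: 27.45
ee_pos: [473.5, -194.3, 65.9]
orientation: [-2.272, -2.164, -0.01]
ft_force: [0.3, -0.4, -1.7]
width: 29.7
```

```bash
python3 look.py s15.png 220,370,260,410
python3 - <<'E'
from h import *
p=tr(0,152); plan(p[0],p[1],18.5,TP)
E
```

```text
inc [-3.1  2.3 45.4] yaw -0.1 | t 27.50 pos [ 472.3 -193.8   64. ] jaw -2.8 tilt [-0.0011  0.009 ] w 29.8 F [ 0.2 -0.3 -3.6] q6 -0.38
```

View pics/s15.png

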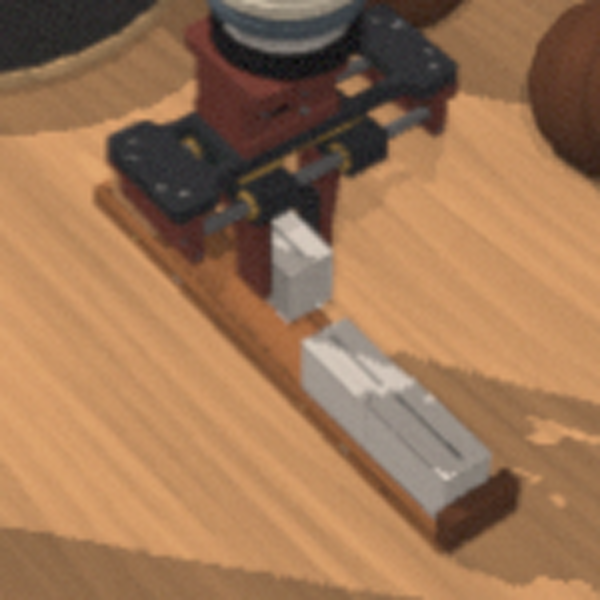

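Request:
{"op": "move_arm", "data": {"increments": [220,-2,2,25,0,220,-2,2,38,0,220,-2,2,43,0,220,-2,2,45,0,220,-2,2,46,0,220,-4,2,46.5,0,220,-6,2,46.5,0,220,-8,2,46.5,0,220,-10,2,46.5,0,220,-11,2,46.5,0,220,-12,2,46.5,0]}}

```text
t: 28.88
ee_pos: [474.2, -204.7, 18.5]
orientation: [-2.27, -2.161, -0.011]
ft_force: [2.0, 12.8, 7.5]
width: 29.7
```

```bash
python3 - <<'E'
from h import *
p=tr(0,144); plan(p[0],p[1],18.5,TP)
E
```

```text
inc [ 0.2 -0.2 -0. ] yaw -0.2 | t 28.88 pos [ 474.2 -204.7   18.5] jaw -2.8 tilt [0.0001 0.0099] w 29.7 F [ 2.  12.8  7.5] q6 -0.40
```

Contact at the expected spot. Press a touch, release, retreat over the stop side.

Request:
{"op": "move_arm", "data": {"increments": [220,-2,0,0,0,220,-2,0,0,0,90,0,0,0,0,90,0,0,0,0,90,0,0,-50,0,90,0,0,-110,0,90,0,0,-110,0,90,-150,0,-110,0,90,-150,0,-110,0,90,-150,0,-110,0,90,-150,0,-110,0]}}

```text
t: 30.25
ee_pos: [466.0, -356.6, 125.9]
orientation: [-2.273, -2.157, -0.011]
ft_force: [0.2, -0.1, -0.1]
width: 56.8
```

```bash
python3 tt.py; python3 look.py s16.png 160,370,180,410; python3 - <<'E'
from h import *
plan(444.8,218,128,38)
E
```

```text
file t_303
4 [444.9 217.6  41.4  31.1 -52.7] jaw 37.3
5 [612.7 180.2  32.5  30.8 -57.9] jaw 32.1
inc [570.6 -49.7   4.7] yaw -40.8 | t 30.35 pos [ 466.1 -354.4  126.1] jaw -2.8 tilt [-0.0015  0.0115] w 56.8 F [ 0.2  0.7 -0. ] q6 -0.63
```

View pics/s16.png

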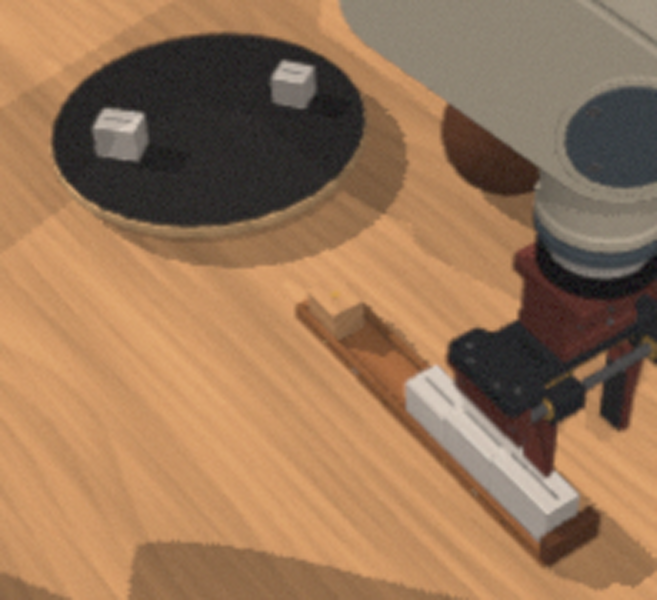

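Request:
{"op": "move_arm", "data": {"increments": [85,571,-50,2,-40.5,85,571,-50,2,-40.5,85,571,-50,2,-40.5,85,571,-50,2,-40.5,85,571,-50,2,-40.5,85,571,-50,2,-40.5,85,571,-50,2,-40.5,85,571,-50,2,-40.5,85,571,-50,2,-40.5,85,571,-50,2,-40.5,85,571,-50,35,-40.5,85,571,-50,40,-40.5]}}

```text
t: 31.85
ee_pos: [441.9, 218.3, 91.1]
orientation: [-1.38, -2.812, -0.01]
ft_force: [0.2, 0.0, -0.1]
width: 58.6
```

```bash
python3 look.py s17.png 130,270,170,350; python3 - <<'E'
from h import *
plan(444.9,217.8,44,37.6)
E
```

```text
inc [-2.3  1.6 47.4] yaw 0.1 | t 31.90 pos [442.5 218.1  91.4] jaw 37.7 tilt [-0.005   0.0098] w 58.6 F [ 0.  -1.2 -0.9] q6 -0.24
```

View pics/s17.png

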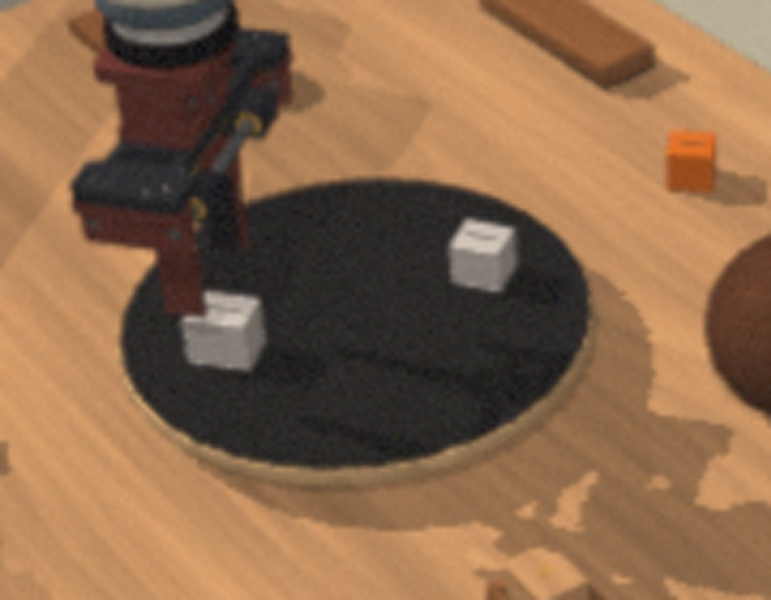

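Request:
{"op": "move_arm", "data": {"increments": [85,-2,1.5,20,0,85,-2,1.5,40,0,85,-2,1.5,47,0,85,-2,1.5,47.5,0,220,-2,1.5,47.5,0,220,-2,1.5,47.5,0,220,-2,1.5,47.5,0,220,-2,1.5,47.5,0,220,-2,1.5,-10,0,220,-2,1.5,-28,0,220,-2,1.5,-28,0]}}

```text
t: 33.28
ee_pos: [445.8, 217.6, 120.6]
orientation: [-1.382, -2.814, -0.014]
ft_force: [0.1, 0.1, -0.7]
width: 29.5
```

```bash
python3 - <<'E'
from h import *
p=tr(0,196); plan(p[0],p[1],115,TP)
E
```

```text
inc [-311.7 -202.1    1.4] yaw 40.4 | t 33.27 pos [445.8 217.6 120.6] jaw 37.7 tilt [-0.0023  0.0111] w 29.5 F [ 0.1  0.1 -0.7] q6 -0.25
```

Request:
{"op": "move_arm", "data": {"increments": [220,-312,-202,0,40.5,220,-312,-202,0,40.5,220,-312,-202,0,40.5,220,-312,-202,0,40.5,220,-312,-202,0,40.5,220,-312,-202,0,40.5,220,-312,-202,0,40.5,220,-312,-202,0,40.5,220,-312,-202,30,40.5,220,-312,-202,50,40.5]}}

```text
t: 34.52
ee_pos: [475.7, -150.3, 65.1]
orientation: [-2.265, -2.161, -0.008]
ft_force: [0.2, 0.3, -0.5]
width: 30.0
```

```bash
python3 look.py s18.png 220,370,260,410
python3 - <<'E'
from h import *
p=tr(0,192); plan(p[0],p[1],18.5,TP)
E
```

```text
inc [-7.3  2.5 44.6] yaw -0.0 | t 34.58 pos [ 474.4 -149.8   63.2] jaw -2.7 tilt [-0.0071  0.0128] w 29.9 F [-0.9  0.6 -1.3] q6 -0.30
```

View pics/s18.png

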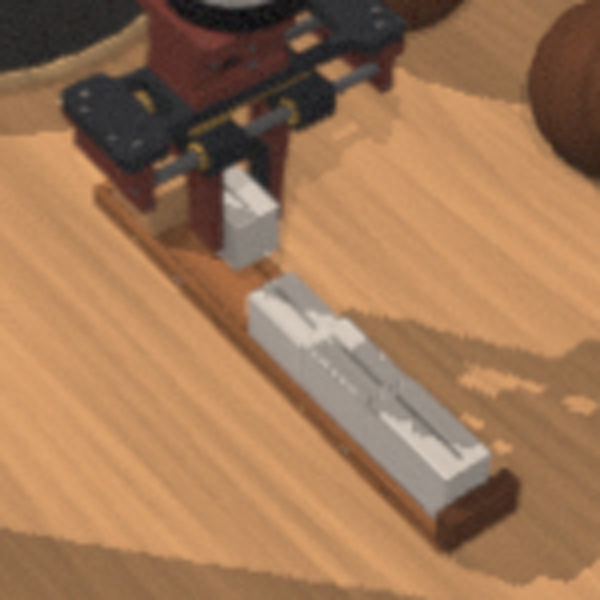

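Request:
{"op": "move_arm", "data": {"increments": [220,-3,2,25,0,220,-3,2,38,0,220,-3,2,43,0,220,-3,2,44.5,0,220,-3,2,45.5,0,220,-5,2,46,0,220,-7,2,46,0,220,-9,2,46,0,220,-11,2,46,0,220,-12,2,46,0,220,-13,2,46,0,220,-13,2,46,0]}}

```text
t: 36.08
ee_pos: [475.9, -160.6, 17.9]
orientation: [-2.262, -2.158, -0.008]
ft_force: [1.6, 13.0, 9.3]
width: 29.8
```

```bash
python3 - <<'E'
from h import *
p=tr(0,188); plan(p[0],p[1],18.5,TP)
E
```

```text
inc [-0.   0.1 -0.6] yaw -0.0 | t 36.08 pos [ 475.9 -160.6   17.9] jaw -2.7 tilt [-0.0065  0.0146] w 29.8 F [ 1.6 13.   9.3] q6 -0.33
```

Request:
{"op": "move_arm", "data": {"increments": [220,-1,0,0,0,220,-1,0,0,0,90,0,0,0,0,90,0,0,0,0,90,0,0,-50,0,90,0,0,-110,0,90,0,0,-110,0,90,-150,0,-110,0,90,-150,0,-110,0,90,-150,0,-110,0,90,-150,0,-110,0]}}

```text
t: 37.45
ee_pos: [468.6, -313.4, 124.5]
orientation: [-2.265, -2.154, -0.008]
ft_force: [-0.7, 0.2, -0.2]
width: 57.0
```

```bash
python3 tt.py; python3 look.py s19.png 160,370,180,410; python3 - <<'E'
from h import *
plan(612.6,180.1,128,32.2)
E
```

```text
file t_375
5 [612.6 180.5  32.8  30.6 -57.1] jaw 32.9
inc [497.6 120.2   3.4] yaw -34.9 | t 37.55 pos [ 468.7 -311.2  124.7] jaw -2.7 tilt [-0.0081  0.0159] w 57.0 F [ 0.  -0.2 -0.4] q6 -0.57
```

View pics/s19.png

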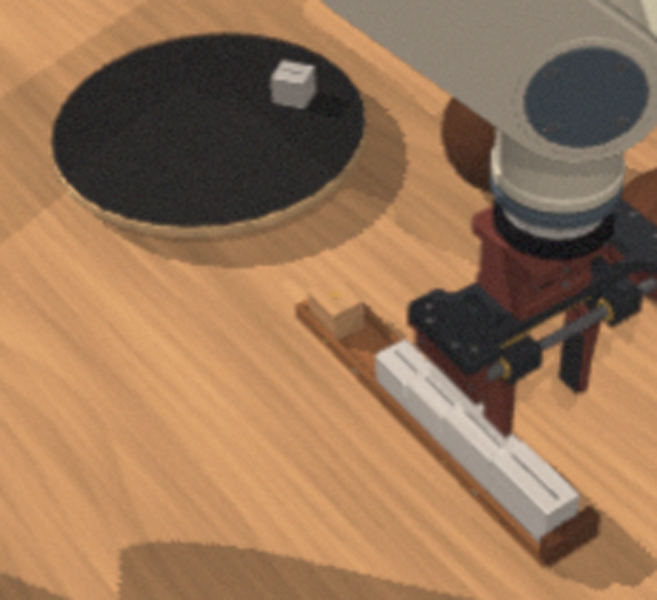

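Request:
{"op": "move_arm", "data": {"increments": [85,498,120,2,-35,85,498,120,2,-35,85,498,120,2,-35,85,498,120,2,-35,85,498,120,2,-35,85,498,120,2,-35,85,498,120,2,-35,85,498,120,2,-35,85,498,120,2,-35,85,498,120,2,-35,85,498,120,35,-35,85,498,120,40,-35]}}

```text
t: 39.05
ee_pos: [609.6, 179.1, 89.4]
orientation: [-1.51, -2.734, -0.01]
ft_force: [0.8, -0.4, 0.2]
width: 58.4
```

```bash
python3 look.py s20.png 130,270,170,350; python3 - <<'E'
from h import *
plan(612.6,180.3,44,32.5)
E
```

```text
inc [-1.3  2.6 45.8] yaw -0.3 | t 39.10 pos [610.3 179.3  89.8] jaw 32.2 tilt [-0.0119  0.0148] w 58.4 F [-0.5 -0.  -0.4] q6 -0.32
```

View pics/s20.png

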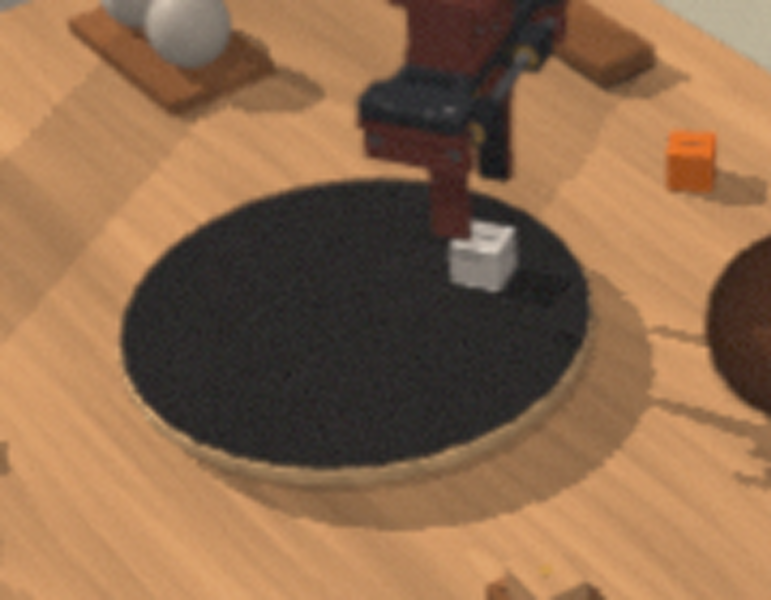

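Request:
{"op": "move_arm", "data": {"increments": [85,-1,2.5,20,0,85,-1,2.5,40,0,85,-1,2.5,46,0,85,-1,2.5,46,0,220,-1,2.5,46,0,220,-1,2.5,46,0,220,-1,2.5,46,0,220,-1,2.5,46,0,220,-1,2.5,-10,0,220,-1,2.5,-28,0,220,-1,2.5,-28,0]}}

```text
t: 40.48
ee_pos: [614.1, 179.6, 119.0]
orientation: [-1.511, -2.736, -0.014]
ft_force: [-0.4, 0.1, -0.6]
width: 29.9
```

```bash
python3 - <<'E'
from h import *
p=tr(0,231); plan(p[0],p[1],115,TP)
E
```

```text
inc [-179.2 -273.4    0.7] yaw 34.8 | t 40.48 pos [614.1 179.6 119. ] jaw 32.2 tilt [-0.0093  0.0155] w 29.9 F [-0.4  0.1 -0.6] q6 -0.32
```

Request:
{"op": "move_arm", "data": {"increments": [220,-181,-274,0,35,220,-181,-274,0,35,220,-181,-274,0,35,220,-181,-274,0,35,220,-181,-274,0,35,220,-181,-274,0,35,220,-181,-274,0,35,220,-181,-274,0,35,220,-181,-274,30,35,220,-181,-274,50,35]}}

```text
t: 41.72
ee_pos: [478.6, -117.1, 64.7]
orientation: [-2.26, -2.157, -0.006]
ft_force: [0.1, -0.2, -1.0]
width: 29.6
```

```bash
python3 look.py s21.png 220,370,260,410
python3 - <<'E'
from h import *
p=tr(0,231); plan(p[0],p[1],18.5,TP)
E
```

```text
inc [-1.6  1.4 44.3] yaw -0.0 | t 41.77 pos [ 477.2 -116.8   62.8] jaw -2.7 tilt [-0.0124  0.0165] w 29.6 F [-0.8  0.8 -2.2] q6 -0.24
```

View pics/s21.png

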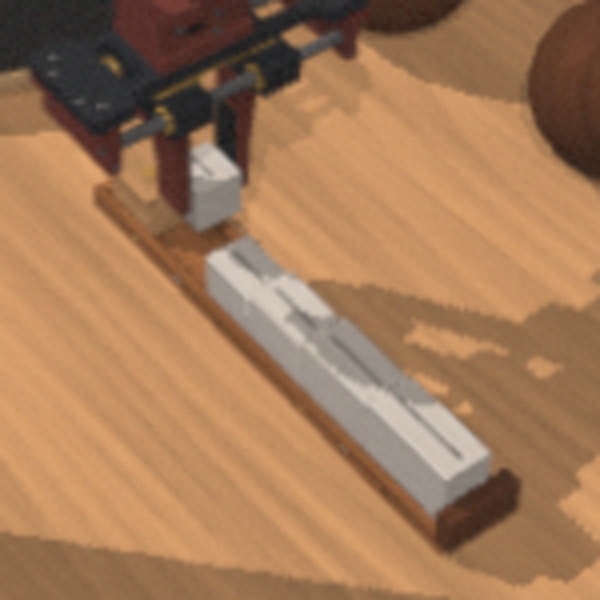

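Request:
{"op": "move_arm", "data": {"increments": [220,-2,1.5,25,0,220,-2,1.5,38,0,220,-2,1.5,43,0,220,-2,1.5,44.5,0,220,-2,1.5,45.5,0,220,-4,1.5,45.5,0,220,-6,1.5,45.5,0,220,-8,1.5,45.5,0,220,-9,1.5,45.5,0,220,-10,1.5,45.5,0,220,-11,1.5,45.5,0,220,-11,1.5,45.5,0]}}

```text
t: 43.28
ee_pos: [478.8, -124.4, 18.3]
orientation: [-2.259, -2.152, -0.009]
ft_force: [4.9, 24.8, 9.6]
width: 30.1
```

```bash
python3 - <<'E'
from h import *
p=tr(0,224); plan(p[0],p[1],18.5,TP)
E
```

```text
inc [-0.2 -1.  -0.2] yaw -0.1 | t 43.27 pos [ 478.8 -124.4   18.3] jaw -2.8 tilt [-0.0106  0.0194] w 30.1 F [ 4.9 24.8  9.6] q6 -0.26
```

Request:
{"op": "move_arm", "data": {"increments": [220,0,0,0,0,90,0,0,0,0,90,0,0,0,0,90,0,0,-50,0,90,0,0,-110,0,90,0,0,-110,0,90,-230,0,-110,0,90,-230,0,-110,0,90,-230,0,-110,0,90,-230,0,-110,0,90,-230,0,-110,0]}}

```text
t: 44.65
ee_pos: [467.7, -358.9, 122.5]
orientation: [-2.263, -2.147, -0.008]
ft_force: [-0.3, 0.1, 0.1]
width: 56.6
```

```bash
python3 look.py s22.png 200,370,230,410; python3 - <<'E'
from h import *
f=grab('top')['frame'][:,:,::-1]
cv2.imwrite('pics/t22.png',cv2.resize(f[235:305,310:480],None,fx=4.7,fy=4.7,interpolation=cv2.INTER_CUBIC))
E
```

```text
(no output)
```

View pics/s22.png

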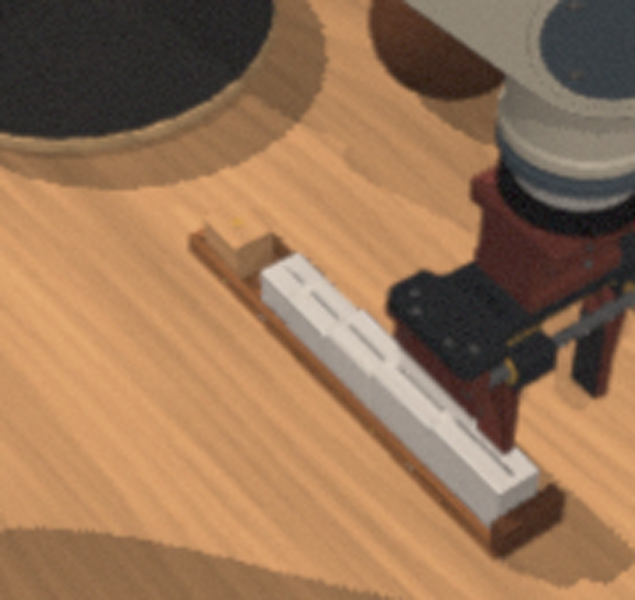

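View pics/t22.png

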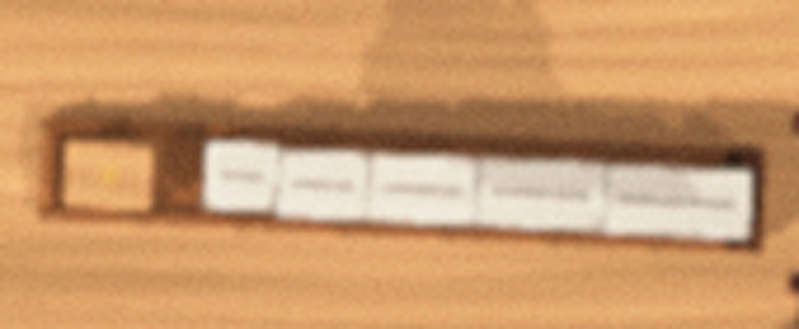

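```bash
python3 - <<'E'
from h import *
im=load('top')
p=px2w(im,[[310+109/4.7,235+176/4.7]],38)[0]; d=p[:2]-S[:2]; print(p,'tray x,y',d@[np.cos(TA),-np.sin(TA)],d@[np.sin(TA),np.cos(TA)])
p=tr(0,285); plan(p[0],p[1],18.5,TP)
E
```

```text
[476.33577682 -65.43794259  38.        ] tray x,y -4.138791280621395 283.07603502512745
inc [ 2.901e+02 -2.000e-01  1.101e+02] yaw -0.2 | t 44.75 pos [ 467.7 -355.8  122.6] jaw -2.8 tilt [-0.0125  0.0212] w 56.9 F [-1.   0.6  0.4] q6 -0.63
```

Request:
{"op": "move_arm", "data": {"increments": [90,289,-1,0,0,90,289,-1,0,0,90,289,-1,0,0,90,289,-1,0,0,90,289,-1,0,0,90,289,-1,40,0,90,289,-1,85,0,90,289,-1,107,0,90,289,-1,109,0,220,289,-1,109,0,220,289,-1,109,0,220,289,-1,109,0]}}

```text
t: 46.25
ee_pos: [480.3, -64.9, 20.4]
orientation: [-2.259, -2.15, -0.01]
ft_force: [-0.2, 0.8, -0.0]
width: 30.3
```

```bash
python3 - <<'E'
from h import *
p=tr(0,260); plan(p[0],p[1],18.5,TP)
E
```

```text
inc [-23.8   0.3   1.5] yaw -0.2 | t 46.25 pos [480.3 -64.9  20.4] jaw -2.8 tilt [-0.0109  0.0209] w 30.3 F [-0.2  0.8 -0. ] q6 -0.15
```

Request:
{"op": "move_arm", "data": {"increments": [220,-4,0,0,0,220,-9,0,0,0,220,-14,0,0,0,220,-18,0,0,0,220,-20,0,0.5,0,220,-22,0,0.5,0,220,-23,0,0.5,0,220,-24,0,0.5,0,220,-25,0,0.5,0,220,-26,0,0.5,0]}}

```text
t: 47.5
ee_pos: [479.9, -89.7, 20.4]
orientation: [-2.261, -2.148, -0.014]
ft_force: [2.3, 19.2, 14.8]
width: 29.4
```

```bash
python3 - <<'E'
from h import *
p=tr(0,260); plan(p[0],p[1],18.5,TP)
E
```

```text
inc [ 1.  -0.6  1.9] yaw -0.3 | t 47.50 pos [479.9 -89.7  20.4] jaw -2.9 tilt [-0.0092  0.0227] w 29.4 F [ 2.3 19.2 14.8] q6 -0.20
```

Contact (19 N). Release, rise, and clear the view.

Request:
{"op": "move_arm", "data": {"increments": [220,0,0,0,0,90,0,0,0,0,90,0,0,0,0,60,0,0,-40,0,60,0,0,-90,0,60,0,0,-130,0,60,200,-30,-140,0,60,260,-30,-140,0,60,320,-30,-140,0,60,320,-30,-140,0,60,320,-30,-140,0,60,320,-30,-140,0]}}

```text
t: 49.0
ee_pos: [467.6, 231.2, 167.9]
orientation: [-2.257, -2.153, -0.016]
ft_force: [-0.7, -0.6, -0.4]
width: 66.9
```

```bash
python3 look.py s23.png 200,370,230,410; python3 - <<'E'
from h import *
im=grab('top','t23full.png'); f=im['frame'][:,:,::-1]
cv2.imwrite('pics/t23.png',cv2.resize(f[235:305,310:480],None,fx=4.7,fy=4.7,interpolation=cv2.INTER_CUBIC))
print(ctrl.get_obs()['t'],ctrl.get_obs()['ee_pos'])
E
```

```text
49.1 [467.33336968 228.55348562 167.4821421 ]
```

View pics/s23.png

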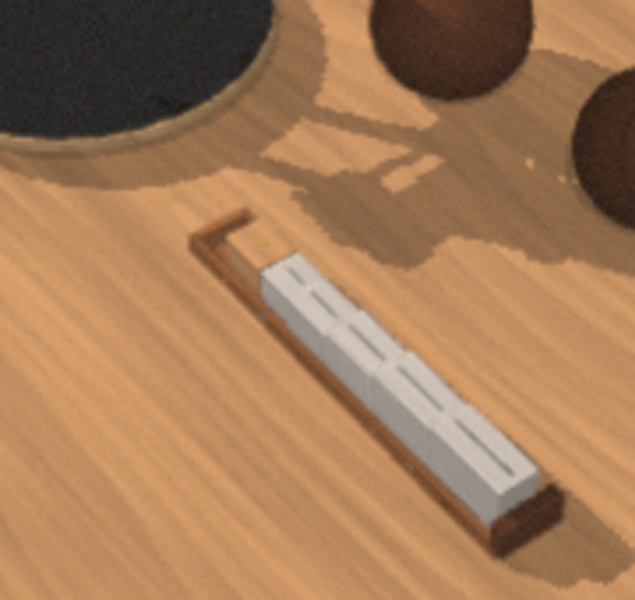

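View pics/t23.png

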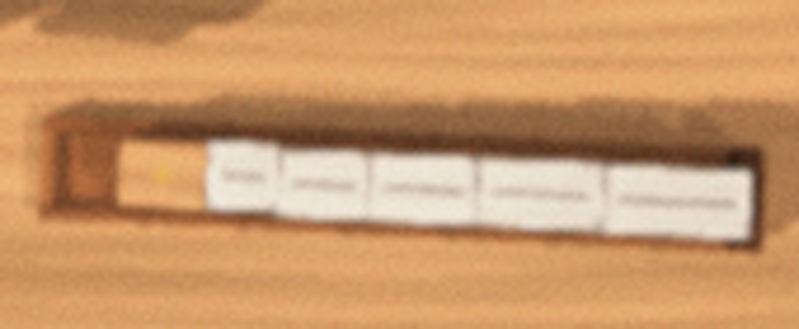

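View pics/t23full.png

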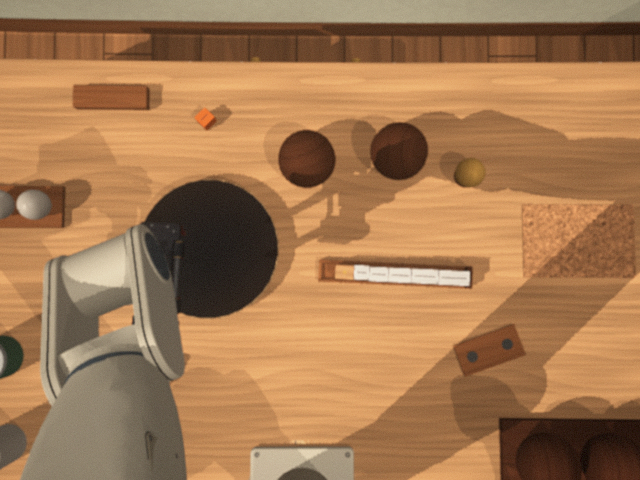

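```bash
python3 -c "
from workcell import ctrl
print(ctrl.close_job())"
```

```text
the job is handed in; nothing more can be done
None
```

All five aluminium blocks are packed in the tray in a single row. The longest is against the end stop and the rest follow in falling order of length. The keeper closes the row against the last block. I handed the job in at about 49 s of the 210 s allowed.

- **Butting:** I slid each piece along the tray floor until it met the stop or its neighbour, with about 13–25 N of contact force. The TCP stopped within about 1 mm of the expected spacing each time.
- **Keeper:** It had been knocked about 5 cm along the channel while block 2 was being moved. I put it back at the far end before carrying on.
- **Last checks:** In the final top and side pictures all six pieces stand upright and lengthwise, with no visible gaps. The lengths I read off the top view agree with the true sizes to within about 2 mm, which is the limit of reading them from the picture. By eye in the final top view, the turntable is empty and the bowls, brass ball and bias template have not moved.
- **Where readings disagreed:** The keeper's sideways position read about 4 mm off centre from the top camera, although the channel allows only 3 mm. I put this down to camera calibration. The tool also picked up a slow tilt over the run, reaching about 0.02 rad; the pieces still look level.

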